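Fetch the large newton meter from behind the small ones

ROBOT

A 6-joint arm with a two-finger parallel gripper is mounted at the origin on the work surface. World frame = base frame: x ahead of the robot, y to its left, z up, the work surface at z = 0. Lengths are in m, angles in rad, forces in N, time in s.
With the tool pointing down it reaches from about 0.375 to 0.9 m from the base axis. Payload 3.1 kg.
Tool frame: the origin (TCP) lies at the centre of the arm's flange, where the gripper is bolted on; the fingertips stand robot.tip_extent ahead of it and the grasp point (between the pads) lies 164 mm ahead of it (robot.tip_extent is the distance from the TCP to the fingertips, in m); z points along the fingers, y is the line along which they close (so a half turn about z gives the same grasp; the last joint's range is limited). The gripper opens to 87 mm and grips with 3 to 60 N. Pads are 19 mm wide; open, the fingers measure 117 mm over their backs; the gripper's body (75 mm by 190 mm) begins 51 mm behind the grasp point.
Start: joints at [1.058, 0.527, 1.433, -0, 1.181, -0.178], TCP at [0.205, 0.59, 0.405] pointing down, gripper open.
Joint ranges: [-3.08, 3.08], [-0.75, 2.2], [0.22, 2.44], [-1.43, 4.57], [0, 2.65], [-2.85, 2.85]. Speed limits (rad/s): [2.79, 2.79, 3.14, 3.14, 3.14, 3.14].

INTERFACE

Orientations are given as a unit quaternion [x, y, z, w].
In Python, from rig import get_obs, camera, hand_in, cut_out, robot gives the robot as it stands.
- The arm moves only by the tool step_arm, never from a script. Its argument "rows" is a list of rows, each a list of 6 numbers: the shift along the world's x, y, z in m, then the turn, a rotation vector about the world's x, y, z in degrees. A call has 1 to 12 rows; each row shifts and turns the commanded pose from where the row before left it; what a row does not reach is not made up. A row lasts 1/8 s, in which the tool goes at most 62.5 mm and 10.7 degrees, less where a joint would pass 70% of its speed; a pose out of reach is approached as far as the arm can. A call is refused whole if a number of a shift passes 0.0625 or a number of a turn 10.7, either way. A call with a gripper value outside its range is refused whole. "jaw" is the finger opening in m, from 0 to 0.087, set as the call begins (left out, the last holds). The fingers move at their own pace and stop on an object; "squeeze" is the grip in N (left out, the last holds). Time passes only in rows, so rows that do not move let the fingers close. It gives the time, the measured TCP pose, the force, the opening and the grip force at its end, in the units of the state.
- get_obs(): the state, without advancing time (a new reading comes with each control period).
- camera(name): name is "side" or "top" or "wrist"; returns a dict with "pixels" (384x512x3 uint8, blue, green, red), "depth" (384x512 float32, m along the optical axis (not along the pixel's ray), 0 where there is no reading), "fov_y" (degrees; the focal length in pixels is half the picture's height over the tangent of half this angle, whatever the lens; pixels are square), "cx", "cy" (the principal point, pixels), "k1" (the pictures are not rectified: a ray, as slopes to the right and down, at radius r is drawn at 1 + k1 r^2 times it, then the intrinsics apply), "extrinsics" (4x4, takes a point from camera to world coordinates); the wrist camera has in their place "mount" (4x4, takes a point from camera to tool coordinates, whose origin is the TCP and whose axes are the flange's). Camera axes: x right, y up, looking along -z (the intrinsics and any distortion apply to the point x, -y, -z); pixel columns grow to the right and rows downward; lengths in m; the calibration is good to about 2 mm. A picture is of the moment at which its call begins: read the wrist's pose just before it.
- hand_in(): hands the job in; it is judged then, once.
Trained networks look in the newest picture that a camera, given by its name, has taken for a name from the list of things; names that differ only in an ending like _2 or _b are one class to them, and where a whole thing is asked for, a point or a joint stands for the part that bears it (a point fixed in the world has none). Each returns a list of dicts, best first, with "confidence" (0 to 1); they miss things now and then, are a little off and sometimes report something else, mostly with a low value. They report only what shows in the picture. A call takes as long as a camera call. They do not tell look-alikes from the thing itself.
- cut_out(label, camera): "region" (384x512 bool, what is visible of it) and "extent" ([centre column, centre row, width, height] in pixels, round what is visible of it).
The state is a dict: "time": time; "q": joint angles; "joint_velocities": joint speeds; "joint_torque": joint torques, N m; "position": TCP position; "tool_rot": TCP orientation; "ft_force": force on the tool from outside, world axes, zero at the start; "moment": the same for the moment, N m; "grip_width": finger opening in m; "grip_force": force on a finger pad.
Only numpy, scipy, OpenCV 4.12 (cv2) and the standard library are available. Lean on these libraries where they do the work, as an engineer would, in place of code of your own. Each camera call takes 0.05 s, during which the arm holds its last target. There are 200 camera calls.

TASK

The large newton meter hangs at the back of a crowded stand hook: move the two small ones in front of it onto the spare hook, then hang the large one on the empty hook of the three-legged experiment stand. The two empty hooks have been clamped by hand at a slant nobody measured, so feel for them: thread every ring past the upturned end and well back onto the rod, lower it until it bears, and never push hard on a hook (well under 20 N). Do not drop a meter, and leave everything else on the bench where it is.

Things in the scene. Friction and masses are not known exactly. Their poses are not given: they have to be found in the camera images.
- stand_full: Retort stand with a grey rectangular base plate (165 x 100 x 10 mm, from 35 mm behind the post to 130 mm in front), bolted down; its hook carries the three newton meters. Origin: on the bench at the foot of its upright 12 mm post (294 mm tall); its hook, held by a clamp block 34 x 30 x 36 mm (x, y, z) round the post, points along its own -x, towards the robot; z up.
- stand_full_root (a point): On the post's axis, 270 mm up, where the hook's axis meets it. Hook: 8 mm steel rod; 142 mm along it its 8 mm end turns up, 7 mm over the rod's top (4 below to 11 mm above the axis). This rod is level.
- stand_spare: Retort stand with the same rectangular base plate, bolted down; its hook is empty: the spare hook. Origin: on the bench at the foot of its upright 12 mm post (294 mm tall); its hook, held by a clamp block 34 x 30 x 36 mm (x, y, z) round the post, points along its own -x, towards the robot; z up.
- stand_spare_root (a point): On the post's axis, 270 mm up, where the hook's axis meets it. Hook: 8 mm steel rod; 142 mm along it its 8 mm end turns up, 7 mm over the rod's top (4 below to 11 mm above the axis). NOT MEASURED: clamped by hand, it rises 3 to 15 degrees from post to end (end 7 to 37 mm higher), so feel it, e.g. touch its top lightly with closed fingertips. Rigid; slips at about 30 N.
- stand_test: Experiment stand: retort stand with a three-legged base (legs 125 and 85 mm long), bolted down; its hook is empty. Origin: on the bench at the foot of its upright 12 mm post (294 mm tall); its hook, held by a clamp block 34 x 30 x 36 mm (x, y, z) round the post, points along its own -x, towards the robot; z up.
- stand_test_root (a point): On the post's axis, 270 mm up, where the hook's axis meets it. Hook: 8 mm steel rod; 142 mm along it its 8 mm end turns up, 7 mm over the rod's top (4 below to 11 mm above the axis). NOT MEASURED: clamped by hand, it rises 3 to 15 degrees from post to end (end 7 to 37 mm higher), so feel it, e.g. touch its top lightly with closed fingertips. Rigid; slips at about 30 N.
- meter_large: Large newton meter: flat white case 48 wide, 14 thick, 122 mm long, its hook ends 159 mm below the origin, 0.17 kg; at the back of the full hook, near the post. Origin: centre of the 23 mm hole of the rigid steel ring on top (5 mm bar); x thickness, y width, z up. The case starts 13 mm below; hanging, the origin is 7.5 mm below the rod's axis.
- meter_small_a: Small newton meter: flat white case 36 wide, 12 thick, 96 mm long, its hook ends 133 mm below the origin, 0.1 kg; one of two in front of the large one, 28 mm apart. Origin: centre of the 23 mm hole of the rigid steel ring on top (5 mm bar); x thickness, y width, z up. The case starts 13 mm below; hanging, the origin is 7.5 mm below the rod's axis.
- meter_small_b: The other small newton meter, the same as meter_small_a; either may be the outer one. Origin: centre of the 23 mm hole of the rigid steel ring on top (5 mm bar); x thickness, y width, z up. The case starts 13 mm below; hanging, the origin is 7.5 mm below the rod's axis.
- apple: Apple, 72 mm across, 62 mm high, on the bench. Bystander; origin under its centre.
- orange: Orange, 76 mm across, 68 mm high, on the bench. Bystander; origin under its centre.
- lemon: Lemon, 52 mm across, 46 mm high, on the bench in front. Bystander; origin under its centre.
- jug: Clear plastic beaker, 104 mm across, 115 mm high, on the bench to one side. Bystander; origin under its centre.
- brass_mass: Brass mass, 38 mm across, 46 mm high, on the base plate of stand_full. Bystander; origin under its centre.
- friction_block: Wooden block 75 x 45 x 30 mm on the base plate of stand_spare. Bystander; origin under its centre.
- bar_magnet: Bar magnet 75 x 14 x 10 mm lying on the bench in front. Bystander; origin under its centre.
Things that resemble listed ones, but are neither listed nor needed, are in the scene too. Leave any brown look-alike of the meter_small_a alone.

How it is judged:
On the way:
1. both small newton meters hang on the spare hook, released, while the large one still hangs on the full hook (x of meter_small_a in the frame of stand_spare between -0.125 and -0.018 m and y of meter_small_a in the frame of stand_spare between -0.012 and 0.012 m and z of meter_small_a in the frame of stand_spare between 0.255 and 0.302 m and contact force between each of meter_small_a, meter_small_b and stand_spare above 0.3 N and angle between each of meter_small_a, meter_small_b, meter_large's own z axis and vertical below 0.15 rad and linear speed of each of meter_small_a, meter_small_b, meter_large below 0.08 m/s and x of meter_small_b in the frame of stand_spare between -0.125 and -0.018 m and y of meter_small_b in the frame of stand_spare between -0.012 and 0.012 m and z of meter_small_b in the frame of stand_spare between 0.255 and 0.302 m and x of meter_large in the frame of stand_full between -0.125 and -0.018 m and y of meter_large in the frame of stand_full between -0.012 and 0.012 m and z of meter_large in the frame of stand_full between 0.255 and 0.302 m and contact force between meter_large and stand_full above 0.3 N and not (contact force between the fingers and meter_small_a above 0.1 N) and not (contact force between the fingers and meter_small_b above 0.1 N)), for 0.2 s.
At the end, for the whole second after the job is handed in: Both small meters hang by their rings on stand_spare's hook and the large one on stand_test's: ring centre 18 to 125 mm from the post's axis, within 12 mm of the hook's middle plane, 255 to 302 mm up, weight borne by the hook, upright within 0.15 rad, slower than 0.08 m/s, released (x of meter_small_a in the frame of stand_spare between -0.125 and -0.018 m and y of meter_small_a in the frame of stand_spare between -0.012 and 0.012 m and z of meter_small_a in the frame of stand_spare between 0.255 and 0.302 m and contact force between each of meter_small_a, meter_small_b and stand_spare above 0.3 N and angle between each of meter_small_a, meter_small_b, meter_large's own z axis and vertical below 0.15 rad and linear speed of each of meter_small_a, meter_small_b, meter_large below 0.08 m/s and x of meter_small_b in the frame of stand_spare between -0.125 and -0.018 m and y of meter_small_b in the frame of stand_spare between -0.012 and 0.012 m and z of meter_small_b in the frame of stand_spare between 0.255 and 0.302 m and x of meter_large in the frame of stand_test between -0.125 and -0.018 m and y of meter_large in the frame of stand_test between -0.012 and 0.012 m and z of meter_large in the frame of stand_test between 0.255 and 0.302 m and contact force between meter_large and stand_test above 0.3 N); the robot touches nothing.
It fails at once if a newton meter, the fingers or the arm push on a stand or its hook with more than 20 N (contact force between any of the fingers, the arm, meter_large, meter_small_a, meter_small_b and stand_full above 20 N or contact force between any of the fingers, the arm, meter_large, meter_small_a, meter_small_b and stand_spare above 20 N or contact force between any of the fingers, the arm, meter_large, meter_small_a, meter_small_b and stand_test above 20 N).
It fails at once if a newton meter is dropped ((height (world z) of meter_large below 0.17 m and linear speed of meter_large above 0.8 m/s) or (height (world z) of meter_small_a below 0.17 m and linear speed of meter_small_a above 0.8 m/s) or (height (world z) of meter_small_b below 0.17 m and linear speed of meter_small_b above 0.8 m/s)).
It fails at once if a bystander is moved by more than 30 mm (distance of any of apple, orange, lemon, jug, brass_mass, friction_block, bar_magnet from where it was at the start of the episode above 0.03 m).
It also fails if it takes over 72 s, if anything falls off the work surface, if the arm or the gripper's body presses on something with over 40 N, if the wrist force passes 120 N, or if a joint passes its speed limit or range.

## Working session

There is one attempt and no reset: what is moved stays moved. The work goes in short steps, Python scripts to look and compute and a tool call to move; the robot and the scene stay as the last step left them, time stands still between calls to the robot, and variables do not carry over. Pictures are saved under pics/ and viewed, at most 10 in all, crops included, and the job is handed in when it is done.

Besides the shell and the picture viewer there is one more tool, called as name(argument=value, ...), one argument or row to a line, values as JSON. step_arm: Moves the arm, as the interface text tells. Its arguments: {"type":"object","properties":{"rows":{"type":"array"},"jaw":{"type":"number"},"squeeze":{"type":"number"}},"required":["rows"]}

```bash
mkdir -p pics; cat > h.py <<'E'
import numpy as np, cv2, pickle
from scipy.spatial.transform import Rotation as R
from rig import get_obs, camera, cut_out, robot
def pose(o):
    T=np.eye(4);T[:3,:3]=R.from_quat(o['tool_rot']).as_matrix();T[:3,3]=o['position'];return T
def cam(name):
    o=get_obs();c=camera(name);c['T']=pose(o)@np.array(c['mount']) if name=='wrist' else np.array(c['extrinsics'])
    return c
def cloud(c):
    d=c['depth'];h,w=d.shape;f=h/2/np.tan(np.radians(c['fov_y'])/2)
    K=np.array([[f,0,c['cx']],[0,f,c['cy']],[0,0,1]])
    v,u=np.mgrid[:h,:w];p=np.stack([u,v],-1).reshape(-1,1,2).astype(np.float64)
    n=cv2.undistortPoints(p,K,np.array([c['k1'],0,0,0,0.])).reshape(h,w,2)
    P=np.stack([n[...,0]*d,-n[...,1]*d,-d],-1)
    W=P@c['T'][:3,:3].T+c['T'][:3,3];W[d<=0]=np.nan
    return W
E
python3 - <<'E'
from h import *
o=get_obs();print(o['time'],o['position'],o['tool_rot'],robot.tip_extent if hasattr(robot,'tip_extent') else robot)
for n in ['side','top','wrist']:
    c=cam(n);W=cloud(c);cv2.imwrite(f'pics/{n}0.png',c['pixels']);pickle.dump((c,W),open(n+'.pkl','wb'))
    print(n,c['fov_y'],c['k1'],np.round(c['T'][:3,3],3),np.round(-c['T'][:3,2],2))
    for l in ['stand_full','stand_spare','stand_test','meter_large','meter_small_a','apple','orange','lemon','jug','brass_mass','friction_block','bar_magnet']:
        for r in cut_out(l,n):
            if r['confidence']<.25: continue
            print(l,round(r['confidence'],2),np.round(r['extent']).astype(int).tolist(),np.round(np.nanmedian(W[r['region']],0),3))
E
```

```text
0.0 [0.20516261 0.58999509 0.40376726] [ 1.66612521e-01  9.86021838e-01 -1.03981785e-03 -3.48509762e-04] 0.1822
side 51.916519334967994 -0.04444305053598254 [ 0.145 -1.11   1.252] [ 0.17  0.69 -0.7 ]
stand_full 0.97 [294, 186, 41, 66] [0.591 0.008 0.009]
stand_full 0.65 [286, 153, 42, 66] [0.643 0.222 0.01 ]
stand_spare 0.67 [286, 154, 40, 64] [0.641 0.225 0.019]
stand_test 0.61 [314, 235, 52, 71] [ 0.601 -0.262  0.042]
stand_test 0.37 [286, 152, 39, 67] [0.643 0.227 0.123]
meter_large 0.72 [292, 180, 3, 28] [ 0.548 -0.006  0.193]
meter_small_a 0.7 [288, 178, 9, 24] [ 0.522 -0.001  0.201]
meter_small_a 0.69 [231, 276, 25, 10] [ 0.245 -0.279  0.012]
meter_small_a 0.66 [280, 182, 6, 26] [ 0.495 -0.005  0.203]
meter_small_a 0.58 [248, 222, 20, 22] [ 0.363 -0.026  0.009]
apple 0.62 [238, 143, 17, 12] [0.407 0.474 0.043]
orange 0.54 [263, 145, 14, 14] [0.525 0.437 0.05 ]
lemon 0.43 [238, 178, 8, 6] [0.363 0.219 0.037]
jug 0.95 [340, 304, 35, 42] [ 0.581 -0.486  0.066]
brass_mass 0.47 [284, 206, 10, 16] [0.525 0.02  0.033]
friction_block 0.43 [273, 172, 4, 8] [0.544 0.238 0.032]
bar_magnet
[... 619 characters left out ...]
166, 24, 21] [0.532 0.449 0.062]
apple 0.69 [114, 197, 26, 19] [0.414 0.486 0.055]
orange 0.71 [122, 165, 23, 21] [0.531 0.448 0.06 ]
orange 0.3 [243, 146, 34, 64] [0.596 0.009 0.011]
lemon 0.61 [181, 209, 11, 13] [0.367 0.233 0.041]
jug 0.79 [393, 149, 41, 34] [ 0.583 -0.519  0.058]
jug 0.5 [319, 148, 51, 68] [ 0.603 -0.254  0.017]
friction_block 0.74 [298, 205, 14, 8] [ 0.383 -0.181  0.01 ]
friction_block 0.62 [183, 151, 17, 26] [0.58  0.241 0.039]
bar_magnet 0.63 [298, 204, 15, 9] [ 0.386 -0.174  0.01 ]
bar_magnet 0.56 [245, 147, 35, 66] [0.598 0.012 0.011]
wrist 61.5081612647948 -0.07616304029015741 [0.135 0.614 0.385] [ 0.25 -0.09 -0.96]
apple 0.76 [230, 320, 34, 21] [0.38  0.494 0.028]
```

```bash
python3 - <<'E'
from h import *
t=cv2.imread('pics/top0.png')[100:270,100:420];s=cv2.imread('pics/side0.png')[110:290,210:370]
cv2.imwrite('pics/c1.png',cv2.resize(t,(800,425),interpolation=cv2.INTER_CUBIC))
cv2.imwrite('pics/c2.png',cv2.resize(s,(530,596),interpolation=cv2.INTER_CUBIC))
for n in ['side','top']:
    c,W=pickle.load(open(n+'.pkl','rb'))
    for nm,y0,x0 in [('full',.0,.62),('spare',.225,.66),('test',-.258,.62)]:
        m=(abs(W[...,1]-y0)<.06)&(W[...,2]>.2)&(W[...,0]>.4)&(W[...,0]<.8)
        v,u=np.where(m)
        print(n,nm,m.sum())
        P=W[m];
        for lo in np.arange(.44,.74,.02):
            k=(P[:,0]>=lo)&(P[:,0]<lo+.02)
            if k.sum(): print(round(lo,2),k.sum(),np.round(np.median(P[k],0),3),np.round(P[k].min(0),3)[1:],np.round(P[k].max(0),3)[1:])
E
```

```text
side full 489
0.46 8 [ 0.475 -0.003  0.273] [-0.007  0.268] [-0.001  0.279]
0.48 81 [ 0.494 -0.001  0.24 ] [-0.018  0.201] [0.024 0.281]
0.5 48 [0.516 0.003 0.235] [-0.016  0.201] [0.018 0.273]
0.52 65 [ 0.524 -0.006  0.244] [-0.016  0.202] [0.021 0.276]
0.54 104 [0.55 0.   0.24] [-0.018  0.201] [0.025 0.277]
0.56 11 [0.568 0.01  0.268] [-0.011  0.217] [0.014 0.275]
0.58 27 [0.597 0.012 0.271] [-0.002  0.251] [0.031 0.285]
0.6 92 [0.611 0.012 0.274] [-0.02   0.202] [0.058 0.293]
0.62 47 [0.626 0.004 0.267] [-0.021  0.248] [0.054 0.289]
0.64 6 [0.644 0.021 0.269] [0.013 0.267] [0.024 0.272]
side spare 193
0.5 10 [0.508 0.235 0.297] [0.227 0.286] [0.241 0.307]
0.52 9 [0.532 0.234 0.291] [0.227 0.286] [0.239 0.296]
0.54 7 [0.552 0.234 0.284] [0.228 0.278] [0.238 0.291]
0.56 10 [0.571 0.23  0.284] [0.225 0.279] [0.235 0.287]
0.58 8 [0.591 0.233 0.28 ] [0.226 0.273] [0.237 0.283]
0.6 7 [0.608 0.231 0.276] [0.228 0.273] [0.235 0.281]
0.62 43 [0.632 0.222 0.273] [0.214 0.204] [0.243 0.291]
0.64 84 [0.649 0.223 0.266] [0.189 0.203] [0.279 0.293]
0.66 14 [0.663 0.227 0.267] [0.201 0.257] [0.2
[... 1805 characters left out ...]
289]
0.68 7 [0.684 0.228 0.266] [0.225 0.262] [0.232 0.268]
top test 360
0.46 15 [ 0.471 -0.267  0.283] [-0.271  0.28 ] [-0.265  0.292]
0.48 19 [ 0.488 -0.265  0.281] [-0.269  0.277] [-0.262  0.285]
0.5 19 [ 0.509 -0.263  0.279] [-0.267  0.275] [-0.26   0.281]
0.52 19 [ 0.53  -0.261  0.278] [-0.264  0.272] [-0.257  0.281]
0.54 19 [ 0.55  -0.258  0.276] [-0.263  0.273] [-0.253  0.281]
0.56 19 [ 0.569 -0.256  0.276] [-0.261  0.272] [-0.253  0.279]
0.58 67 [ 0.593 -0.252  0.282] [-0.267  0.256] [-0.212  0.291]
0.6 139 [ 0.61  -0.246  0.285] [-0.291  0.201] [-0.21   0.297]
0.62 40 [ 0.624 -0.255  0.272] [-0.289  0.26 ] [-0.237  0.29 ]
0.64 4 [ 0.642 -0.248  0.273] [-0.251  0.27 ] [-0.247  0.274]
```

View pics/c1.png

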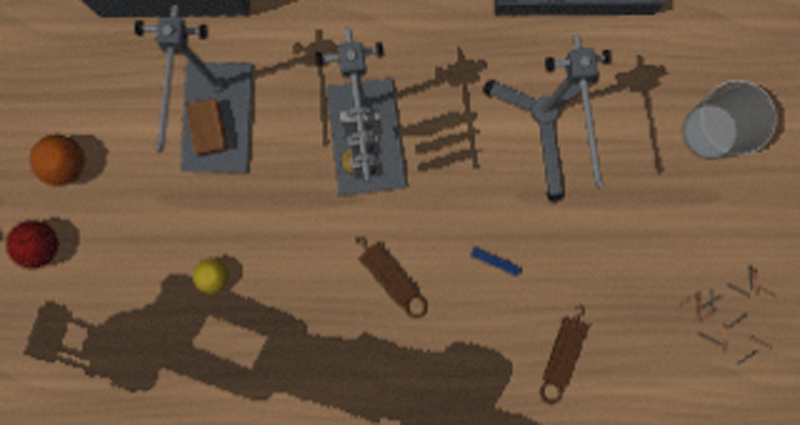

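View pics/c2.png

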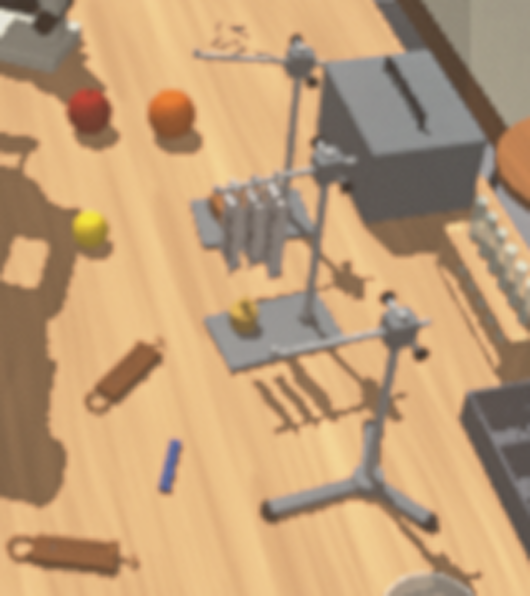

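Only the three white meters hang on the full hook at top-crop (365,160), (360,140), (357,118). The brown look-alikes lie on the bench at (392,277) and (565,358), and I'll leave them. The spare hook (170,30→160,150) rises about 11°, and the test hook (585,60→600,185) about 4°. I'll go above the spare hook first to look and feel.

step_arm(
  rows=[
    [0.03,-0.044,0.015,0,0,2],
    [0.03,-0.044,0.015,0,0,2],
    [0.03,-0.044,0.015,0,0,2],
    [0.03,-0.044,0.015,0,0,2],
    [0.03,-0.044,0.015,0,0,2],
    [0.03,-0.044,0.015,0,0,2],
    [0.03,-0.044,0.015,0,0,2],
    [0.03,-0.044,0.015,0,0,2],
    [0,0,0,0,0,0],
    [0,0,0,0,0,0],
  ],
  jaw=0,
  squeeze=15,
)

```text
time: 3.2
position: [0.445, 0.2382, 0.5246]
tool_rot: [0.028, 1.0, 0.0, -0.0]
ft_force: [0.3, 0.0, -0.3]
grip_width: 0.0018
grip_force: 0.0
```

```bash
cat >> h.py <<'E'
def rod(W,y0,xs,dy=.03,zlo=.255):
    for lo in xs:
        k=(W[...,0]>=lo)&(W[...,0]<lo+.02)&(abs(W[...,1]-y0)<dy)&(W[...,2]>zlo)&(W[...,2]<.32)
        P=W[k]
        if len(P)>3: print(round(lo+.01,3),len(P),'ymed %.4f'%np.median(P[:,1]),'y5-95',np.round(np.percentile(P[:,1],[5,95]),4),'ztop %.4f'%np.percentile(P[:,2],90),'xmin %.4f'%P[:,0].min())
def st():
    o=get_obs();T=pose(o);print('t',round(o['time'],2),'p',np.round(o['position'],4),'y',np.round(T[:3,1],4),'z',np.round(T[:3,2],4),'F',np.round(o['ft_force'],2),'w',round(o['grip_width'],4))
E
python3 - <<'E'
from h import *
st();print(np.round(get_obs()['q'],3))
c=cam('wrist');W=cloud(c);cv2.imwrite('pics/w1.png',c['pixels'])
print(np.round(c['mount'],3))
rod(W,.233,np.arange(.48,.7,.02));rod(W,.003,np.arange(.46,.66,.02))
E
```

```text
t 3.2 p [0.445  0.2382 0.5246] y [5.650e-02 9.984e-01 3.000e-04] z [-9.e-04  4.e-04 -1.e+00] F [ 0.27  0.03 -0.34] w 0.0018
[ 2.700e-01  2.330e-01  1.562e+00  1.000e-03  1.347e+00 -1.245e+00]
[[-0.     0.963  0.269  0.075]
 [ 1.     0.     0.    -0.   ]
 [ 0.     0.269 -0.963  0.02 ]
 [ 0.     0.     0.     1.   ]]
0.51 50 ymed 0.2349 y5-95 [0.234  0.2357] ztop 0.3052 xmin 0.5052
0.53 53 ymed 0.2362 y5-95 [0.2332 0.2407] ztop 0.2971 xmin 0.5203
0.53 15 ymed 0.0220 y5-95 [0.0195 0.0233] ztop 0.2599 xmin 0.5226
0.55 31 ymed 0.0248 y5-95 [0.0212 0.0264] ztop 0.2623 xmin 0.5516
```

View pics/w1.png

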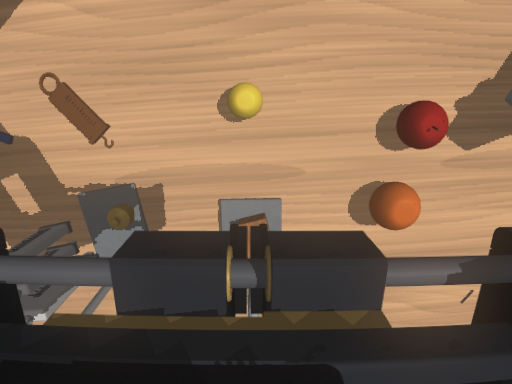

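step_arm(
  rows=[
    [0.0425,-0.0016,-0.016,0,0,0],
    [0.0425,-0.0016,-0.016,0,0,0],
    [0,0,0,0,0,0],
    [0,0,-0.002,0,0,0],
    [0,0,-0.0015,0,0,0],
    [0,0,0,0,0,0],
  ],
)

```text
time: 4.0
position: [0.5293, 0.2355, 0.4897]
tool_rot: [0.027, 1.0, 0.0, 0.0]
ft_force: [0.5, -0.5, 0.3]
grip_width: 0.0007
grip_force: 0.0
```

step_arm(
  rows=[
    [0,0,-0.002,0,0,0],
    [0,0,-0.002,0,0,0],
    [0,0,-0.002,0,0,0],
    [0,0,0,0,0,0],
  ],
)

```text
time: 4.5
position: [0.5303, 0.235, 0.483]
tool_rot: [0.028, 1.0, -0.0, -0.0]
ft_force: [0.7, -0.4, 1.2]
grip_width: 0.0004
grip_force: 0.0
```

step_arm(
  rows=[
    [0,0,-0.001,0,0,0],
    [0,0,-0.001,0,0,0],
    [0,0,0,0,0,0],
  ],
)

```text
time: 4.88
position: [0.5303, 0.2351, 0.4811]
tool_rot: [0.028, 1.0, -0.0, -0.0]
ft_force: [0.4, 0.3, 0.0]
grip_width: 0.0004
grip_force: 0.0
```

step_arm(
  rows=[
    [0,0,-0.001,0,0,0],
    [0,0,-0.001,0,0,0],
    [0,0,0,0,0,0],
  ],
)

```text
time: 5.25
position: [0.5303, 0.2351, 0.4798]
tool_rot: [0.028, 1.0, 0.0, 0.0]
ft_force: [-0.8, 0.3, 2.9]
grip_width: 0.0004
grip_force: 1.4
```

step_arm(
  rows=[
    [0,0,0.03,0,0,0],
    [-0.012,-0.03,0.02,0,0,0],
    [-0.02,-0.05,0,0,0,0],
    [-0.02,-0.05,0,0,0,0],
    [-0.02,-0.05,0,0,0,0],
    [-0.02,-0.05,0,0,0,0],
    [0,0,0,0,0,0],
    [0,0,0,0,0,0],
  ],
  jaw=0.087,
)

```text
time: 6.25
position: [0.4385, 0.0052, 0.5293]
tool_rot: [0.028, 1.0, 0.0, 0.0]
ft_force: [0.3, 1.0, 0.5]
grip_width: 0.0728
grip_force: 0.0
```

```bash
python3 - <<'E'
from h import *
st()
c=cam('wrist');W=cloud(c);cv2.imwrite('pics/w2.png',c['pixels']);pickle.dump((c,W),open('w2.pkl','wb'))
print('rod/rings');rod(W,.005,np.arange(.46,.64,.01))
for lo in np.arange(.48,.58,.004):
    k=(abs(W[...,0]-lo)<.002)&(abs(W[...,1])<.05)&(W[...,2]>.235)&(W[...,2]<.255)
    if k.sum()>2: print('case',round(lo,3),k.sum(),np.round(np.percentile(W[k][:,1],[2,98]),4))
E
```

```text
t 6.25 p [0.4385 0.0052 0.5293] y [5.640e-02 9.984e-01 6.000e-04] z [ 5.e-04  6.e-04 -1.e+00] F [0.32 0.98 0.46] w 0.0728
rod/rings
0.47 115 ymed 0.0012 y5-95 [-0.0021  0.0043] ztop 0.2809 xmin 0.4724
0.48 156 ymed 0.0018 y5-95 [-0.002   0.0053] ztop 0.2807 xmin 0.4724
0.49 41 ymed 0.0031 y5-95 [-0.0012  0.0056] ztop 0.2743 xmin 0.4800
0.51 73 ymed 0.0062 y5-95 [0.0028 0.0096] ztop 0.2747 xmin 0.5119
0.52 475 ymed 0.0069 y5-95 [-0.0073  0.0212] ztop 0.2777 xmin 0.5119
0.53 475 ymed 0.0077 y5-95 [-0.0073  0.0212] ztop 0.2778 xmin 0.5201
0.54 87 ymed 0.0087 y5-95 [-0.0019  0.0126] ztop 0.2746 xmin 0.5300
0.55 36 ymed 0.0200 y5-95 [0.0039 0.0242] ztop 0.2731 xmin 0.5401
0.56 22 ymed 0.0217 y5-95 [-0.0007  0.0248] ztop 0.2591 xmin 0.5517
case 0.492 105 [0.007  0.0207]
case 0.496 178 [-0.0122  0.0212]
case 0.5 18 [-0.0135  0.0222]
case 0.528 57 [-0.0105  0.0141]
case 0.532 18 [-0.0099  0.014 ]
case 0.548 169 [-0.0036  0.0327]
case 0.552 214 [-0.0132  0.0323]
case 0.556 120 [-0.013   0.0333]
case 0.56 25 [-0.0108  0.0327]
```

View pics/w2.png

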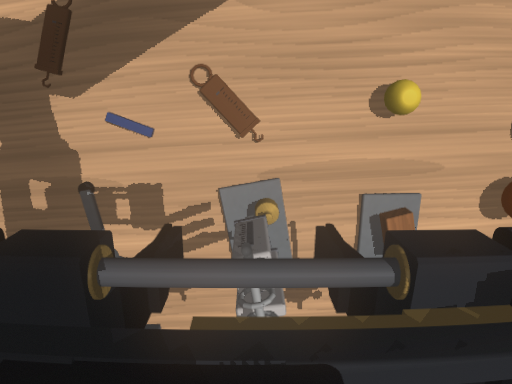

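The wrist view shows the outer white meter at about (252,235), with the ring and rod at (258,290) between the open fingers. The hook yaws about 6.5°. I'll descend on the outer meter.

step_arm(
  rows=[
    [0.029,-0.0006,-0.01,0,0,-1.7],
    [0.029,-0.0006,-0.01,0,0,-1.6],
    [0,0,-0.03,0,0,0],
    [0,0,-0.03,0,0,0],
    [0,0,-0.03,0,0,0],
    [0,0,-0.0168,0,0,0],
    [0,0,0,0,0,0],
    [0,0,0,0,0,0],
  ],
)

```text
time: 7.3
position: [0.497, 0.0047, 0.403]
tool_rot: [0.056, 0.998, -0.0, 0.001]
ft_force: [-0.6, -0.1, -0.3]
grip_width: 0.0873
grip_force: 0.0
```

```bash
python3 - <<'E'
from h import *
st()
E
```

```text
t 7.3 p [0.497  0.0047 0.403 ] y [ 0.1113  0.9938 -0.    ] z [ 1.2e-03 -2.0e-04 -1.0e+00] F [-0.59 -0.11 -0.32] w 0.0873
```

step_arm(
  rows=[
    [0,0,0,0,0,0],
    [0,0,0,0,0,0],
    [0,0,0,0,0,0],
    [0,0,0,0,0,0],
    [0,0,0,0,0,0],
    [0,0,0,0,0,0],
    [0,0,0,0,0,0],
  ],
  jaw=0.02,
  squeeze=15,
)

```text
time: 8.18
position: [0.4963, 0.0038, 0.4024]
tool_rot: [0.057, 0.998, -0.0, 0.0]
ft_force: [-0.1, -0.1, -0.4]
grip_width: 0.0366
grip_force: 15.0
```

step_arm(
  rows=[
    [0,0,0.004,0,0,0],
    [0,0,0.004,0,0,0],
    [0,0,0.003,0,0,0],
    [0,0,0,0,0,0],
  ],
)

```text
time: 8.68
position: [0.4964, 0.0039, 0.4138]
tool_rot: [0.057, 0.998, -0.0, 0.0]
ft_force: [0.1, -0.8, -0.5]
grip_width: 0.0369
grip_force: 15.0
```

step_arm(
  rows=[
    [-0.01,-0.0011,0,0,0,0],
    [-0.012,-0.0013,0,0,0,0],
    [-0.015,-0.0017,0,0,0,0],
    [-0.025,-0.0025,0,0,0,0],
    [0,0,0,0,0,0],
  ],
)

```text
time: 9.3
position: [0.432, -0.0025, 0.4133]
tool_rot: [0.057, 0.998, 0.0, -0.001]
ft_force: [0.3, 0.2, -0.9]
grip_width: 0.0369
grip_force: 15.0
```

step_arm(
  rows=[
    [0,0.02,0.0056,0,0,0.5],
    [0,0.04,0.01,0,0,0.7],
    [0.01,0.05,0.01,0,0,0.7],
    [0.01,0.05,0,0,0,0.7],
    [0.01,0.05,0,0,0,0.7],
    [0.008,0.03,0,0,0,0],
    [0,0,0,0,0,0],
    [0,0,0,0,0,0],
  ],
)

```text
time: 10.3
position: [0.4723, 0.237, 0.4388]
tool_rot: [0.028, 1.0, -0.0, -0.0]
ft_force: [0.2, -0.2, -0.9]
grip_width: 0.0368
grip_force: 15.0
```

```bash
python3 - <<'E'
from h import *
st()
o=[]
for n in ['side','top']:
    c=cam(n);W=cloud(c);im=c['pixels']
    k=(abs(W[...,0]-.47)<.022)&(abs(W[...,1]-.237)<.04)&(W[...,2]>.19)&(W[...,2]<.31)
    P=W[k];print(n,k.sum(),np.round(np.percentile(P,[5,50,95],0),4).tolist())
    k=k&(W[...,2]>.29);P=W[k]
    if k.any(): print('ring',k.sum(),np.round(np.percentile(P,[5,50,95],0),4).tolist())
    rod(W,.235,np.arange(.5,.64,.03),.02,.27)
    r=(slice(110,210),slice(230,330)) if n=='side' else (slice(100,200),slice(130,230))
    o.append(cv2.resize(im[r],(400,400),interpolation=cv2.INTER_CUBIC))
cv2.imwrite('pics/p1.png',np.hstack(o))
E
```

```text
t 10.3 p [0.4723 0.237  0.4388] y [ 5.530e-02  9.985e-01 -6.000e-04] z [-5.e-04 -6.e-04 -1.e+00] F [ 0.24 -0.21 -0.89] w 0.0368
side 87 [[0.4574, 0.2071, 0.1929], [0.4695, 0.218, 0.232], [0.4817, 0.2434, 0.2775]]
0.54 8 ymed 0.2354 y5-95 [0.2326 0.2373] ztop 0.2915 xmin 0.5308
0.57 9 ymed 0.2306 y5-95 [0.2286 0.2341] ztop 0.2864 xmin 0.5618
0.6 8 ymed 0.2331 y5-95 [0.2286 0.236 ] ztop 0.2809 xmin 0.5934
0.63 21 ymed 0.2253 y5-95 [0.2182 0.2435] ztop 0.2869 xmin 0.6248Traceback (most recent call last):
  File "<stdin>", line 7, in <module>
    return _quantile_unchecked(
        a, q, axis, out, overwrite_input, method, keepdims, weights)
    return _ureduce(a,
                    func=_quantile_ureduce_func,
    ...<5 lines>...
                    overwrite_input=overwrite_input,
                    method=method)
    r = func(a, **kwargs)
    result = _quantile(arr,
                       quantiles=q,
    ...<2 lines>...
                       out=out,
                       weights=wgt)
    slices_having_nans = np.isnan(arr[-1, ...])
                                  ~~~^^^^^^^^^
IndexError: index -1 is out of bounds for axis 0 with size 0
```

step_arm(
  rows=[
    [0.01,-0.0005,0,0,0,0],
    [0.01,-0.0005,0,0,0,0],
    [0.006,-0.0003,0,0,0,0],
    [0.006,-0.0003,0,0,0,0],
    [0,0,0,0,0,0],
  ],
)

```text
time: 11.02
position: [0.5048, 0.2356, 0.4389]
tool_rot: [0.028, 1.0, -0.0, 0.0]
ft_force: [0.3, -0.4, -1.1]
grip_width: 0.0368
grip_force: 15.0
```

step_arm(
  rows=[
    [0.005,-0.0003,0,0,0,0],
    [0.005,-0.0003,0,0,0,0],
    [0.005,-0.0003,0,0,0,0],
    [0,0,0,0,0,0],
  ],
)

```text
time: 11.52
position: [0.5198, 0.2347, 0.439]
tool_rot: [0.028, 1.0, 0.0, 0.0]
ft_force: [-0.2, 0.3, -0.5]
grip_width: 0.0367
grip_force: 15.0
```

step_arm(
  rows=[
    [0.012,-0.0007,-0.0026,0,0,0],
    [0.012,-0.0007,-0.0026,0,0,0],
    [0.0125,-0.0007,-0.0027,0,0,0],
    [0.0125,-0.0007,-0.0027,0,0,0],
    [0.0125,-0.0007,-0.0027,0,0,0],
    [0.0125,-0.0007,-0.0027,0,0,0],
    [0,0,0,0,0,0],
  ],
)

```text
time: 12.4
position: [0.5943, 0.2304, 0.4226]
tool_rot: [0.028, 1.0, -0.0, -0.0]
ft_force: [0.1, 0.8, -1.0]
grip_width: 0.0364
grip_force: 15.0
```

step_arm(
  rows=[
    [0,0,-0.003,0,0,0],
    [0,0,-0.003,0,0,0],
    [0,0,-0.002,0,0,0],
    [0,0,0,0,0,0],
  ],
)

```text
time: 12.9
position: [0.5931, 0.2307, 0.4149]
tool_rot: [0.028, 1.0, -0.0, -0.0]
ft_force: [-0.3, -0.5, -0.8]
grip_width: 0.0369
grip_force: 15.0
```

step_arm(
  rows=[
    [0,0,-0.001,0,0,0],
    [0,0,-0.001,0,0,0],
    [0,0,0,0,0,0],
  ],
)

```text
time: 13.28
position: [0.5934, 0.2306, 0.4133]
tool_rot: [0.028, 1.0, 0.0, 0.0]
ft_force: [-0.0, -0.1, 0.3]
grip_width: 0.0367
grip_force: 15.0
```

step_arm(
  rows=[
    [0,0,-0.001,0,0,0],
    [0,0,0,0,0,0],
  ],
)

```text
time: 13.52
position: [0.5935, 0.2307, 0.4129]
tool_rot: [0.028, 1.0, 0.0, 0.001]
ft_force: [-0.5, -0.5, 5.1]
grip_width: 0.0369
grip_force: 15.0
```

step_arm(
  rows=[
    [0,0,0.0007,0,0,0],
    [0,0,0,0,0,0],
    [0,0,0,0,0,0],
    [0,0,0,0,0,0],
    [0,0,0,0,0,0],
  ],
  jaw=0.075,
)

```text
time: 14.15
position: [0.5933, 0.2306, 0.4126]
tool_rot: [0.028, 1.0, -0.0, -0.0]
ft_force: [-1.1, -0.8, -0.7]
grip_width: 0.0731
grip_force: 0.0
```

step_arm(
  rows=[
    [0,0,0.02,0,0,0],
    [0,0,0.04,0,0,0],
    [0,0,0.05,0,0,0],
    [-0.02,-0.05,0.01,0,0,0],
    [-0.02,-0.05,0,0,0,-1],
    [-0.02,-0.05,0,0,0,-1],
    [-0.02,-0.05,0,0,0,-1.3],
    [0,-0.02,0,0,0,0],
    [0,0,0,0,0,0],
    [0,0,0,0,0,0],
  ],
  jaw=0.087,
)

```text
time: 15.4
position: [0.5134, 0.0112, 0.5328]
tool_rot: [0.056, 0.998, 0.0, 0.0]
ft_force: [-0.7, -0.1, 0.1]
grip_width: 0.087
grip_force: 0.0
```

```bash
python3 - <<'E'
from h import *
st();o=[]
for n in ['side','top','wrist']:
    c=cam(n);W=cloud(c);im=c['pixels'];print(n)
    if n!='wrist':
        r=(slice(120,220),slice(230,330)) if n=='side' else (slice(90,190),slice(150,250))
        o.append(cv2.resize(im[r],(400,400),interpolation=cv2.INTER_CUBIC))
    for nm,x0,y0 in [('spare',.594,.231),('nextsmall',.524,.006)]:
      k=(abs(W[...,0]-x0)<.016)&(abs(W[...,1]-y0)<.03)&(W[...,2]>.18)&(W[...,2]<.262)
      if k.any(): print(nm,k.sum(),np.round(np.percentile(W[k],[3,50,97],0),4).tolist())
    if n=='wrist': rod(W,.005,np.arange(.46,.64,.01))
cv2.imwrite('pics/p1.png',np.hstack(o))
E
```

```text
t 15.4 p [0.5134 0.0112 0.5328] y [1.126e-01 9.936e-01 6.000e-04] z [ 1.e-04  6.e-04 -1.e+00] F [-0.72 -0.13  0.1 ] w 0.087
side
nextsmall 98 [[0.5167, -0.0153, 0.1809], [0.5212, -0.005, 0.2209], [0.5311, 0.0208, 0.2519]]
top
spare 100 [[0.586, 0.2167, 0.1838], [0.5912, 0.2311, 0.2278], [0.6007, 0.2498, 0.2611]]
wrist
spare 489 [[0.5845, 0.2203, 0.1809], [0.587, 0.2379, 0.1947], [0.5938, 0.2516, 0.2152]]
nextsmall 854 [[0.5196, -0.0096, 0.1852], [0.5231, 0.0116, 0.2401], [0.5308, 0.024, 0.258]]
0.47 113 ymed 0.0016 y5-95 [-0.0019  0.0049] ztop 0.2809 xmin 0.4724
0.48 242 ymed 0.0021 y5-95 [-0.0015  0.0055] ztop 0.2804 xmin 0.4724
0.49 261 ymed 0.0032 y5-95 [-0.0008  0.0067] ztop 0.2745 xmin 0.4801
0.5 260 ymed 0.0043 y5-95 [0.0003 0.0078] ztop 0.2743 xmin 0.4901
0.51 252 ymed 0.0055 y5-95 [0.0016 0.009 ] ztop 0.2742 xmin 0.5000
0.52 512 ymed 0.0069 y5-95 [-0.0059  0.0206] ztop 0.2781 xmin 0.5101
0.53 502 ymed 0.0079 y5-95 [-0.0064  0.0207] ztop 0.2782 xmin 0.5200
0.54 229 ymed 0.0090 y5-95 [-0.0024  0.0128] ztop 0.2745 xmin 0.5300
0.55 503 ymed 0.0103 y5-95 [-0.0037  0.0239] ztop 0.2778 xmin 0.5401
0.56 411 ymed 0.0109 y5-95 [-0.0039  0.0244] ztop 0.2780 xmin 0.5502
0.57 23 ymed 0.0123 y5-95 [0.0083 0.0155] ztop 0.2742 xmin 0.5601
0.59 246 ymed 0.0225 y5-95 [0.0132 0.0288] ztop 0.2820 xmin 0.5903
0.6 980 ymed 0.0173 y5-95 [0.0039 0.0302] ztop 0.2878 xmin 0.5903
0.61 761 ymed 0.0153 y5-95 [0.0036 0.0314] ztop 0.2879 xmin 0.6000
0.62 80 ymed -0.0083 y5-95 [-0.0169  0.0343] ztop 0.2802 xmin 0.6101
0.63 53 ymed -0.0123 y5-95 [-0.0174  0.0135] ztop 0.2636 xmin 0.6201
```

View pics/p1.png

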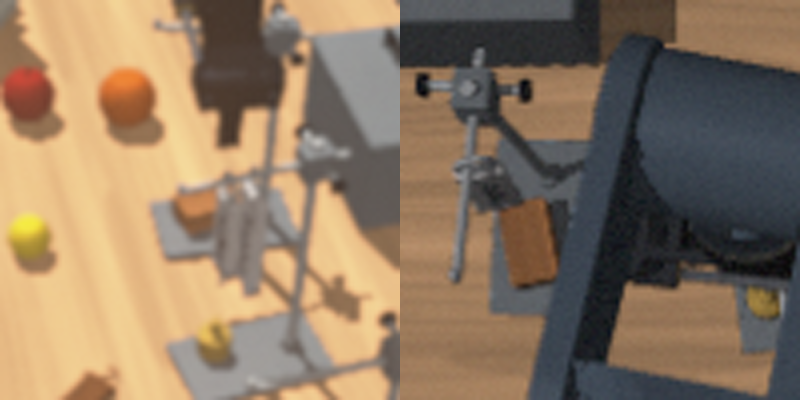

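The right panel shows the first small meter hanging on the spare hook at (480,175). Now the second one.

step_arm(
  rows=[
    [0.01,-0.0042,-0.02,0,0,0],
    [0,0,-0.03,0,0,0],
    [0,0,-0.04,0,0,0],
    [0,0,-0.03,0,0,0],
    [0,0,-0.0105,0,0,0],
    [0,0,0,0,0,0],
  ],
)

```text
time: 16.3
position: [0.5236, 0.0068, 0.4021]
tool_rot: [0.056, 0.998, 0.0, -0.0]
ft_force: [-0.4, -0.8, 0.0]
grip_width: 0.0868
grip_force: 0.0
```

step_arm(
  rows=[
    [0,0,0,0,0,0],
    [0,0,0,0,0,0],
    [0,0,0,0,0,0],
    [0,0,0,0,0,0],
    [0,0,0,0,0,0],
    [0,0,0,0,0,0],
  ],
  jaw=0.02,
  squeeze=15,
)

```text
time: 17.05
position: [0.5233, 0.0063, 0.4022]
tool_rot: [0.057, 0.998, -0.0, -0.0]
ft_force: [0.7, -0.3, -0.2]
grip_width: 0.0365
grip_force: 15.0
```

step_arm(
  rows=[
    [0,0,0.004,0,0,0],
    [0,0,0.004,0,0,0],
    [0,0,0.003,0,0,0],
    [0,0,0,0,0,0],
  ],
)

```text
time: 17.55
position: [0.5234, 0.0064, 0.4136]
tool_rot: [0.057, 0.998, -0.0, 0.0]
ft_force: [-0.2, 0.4, -1.0]
grip_width: 0.0375
grip_force: 15.0
```

step_arm(
  rows=[
    [-0.012,-0.0013,0,0,0,0],
    [-0.012,-0.0013,0,0,0,0],
    [-0.012,-0.0013,0,0,0,0],
    [-0.012,-0.0013,0,0,0,0],
    [-0.014,-0.0016,0,0,0,0],
    [-0.03,-0.003,0,0,0,0],
    [0,0,0,0,0,0],
  ],
)

```text
time: 18.42
position: [0.4289, -0.0031, 0.413]
tool_rot: [0.057, 0.998, 0.0, -0.001]
ft_force: [0.5, 0.2, -0.5]
grip_width: 0.0366
grip_force: 15.0
```

step_arm(
  rows=[
    [0,0.02,0.0056,0,0,0.5],
    [0,0.04,0.01,0,0,0.7],
    [0.01,0.05,0.01,0,0,0.7],
    [0.01,0.05,0,0,0,0.7],
    [0.01,0.05,0,0,0,0.7],
    [0.009,0.032,0,0,0,0],
    [0,0,0,0,0,0],
    [0,0,0,0,0,0],
  ],
)

```text
time: 19.42
position: [0.4703, 0.2384, 0.4386]
tool_rot: [0.028, 1.0, -0.0, -0.0]
ft_force: [-0.2, -1.0, -0.8]
grip_width: 0.037
grip_force: 15.0
```

step_arm(
  rows=[
    [0.01,-0.0015,0,0,0,0],
    [0.01,-0.0006,0,0,0,0],
    [0.008,-0.0004,0,0,0,0],
    [0.006,-0.0003,0,0,0,0],
    [0,0,0,0,0,0],
  ],
)

```text
time: 20.05
position: [0.5049, 0.2356, 0.4387]
tool_rot: [0.028, 1.0, -0.0, -0.0]
ft_force: [0.1, -0.0, -1.7]
grip_width: 0.037
grip_force: 15.0
```

step_arm(
  rows=[
    [0.005,-0.0003,0,0,0,0],
    [0.005,-0.0003,0,0,0,0],
    [0.005,-0.0003,0,0,0,0],
    [0,0,0,0,0,0],
  ],
)

```text
time: 20.55
position: [0.5197, 0.2349, 0.4388]
tool_rot: [0.028, 1.0, 0.0, 0.0]
ft_force: [0.1, -0.2, -1.9]
grip_width: 0.037
grip_force: 15.0
```

step_arm(
  rows=[
    [0.011,-0.0006,-0.0027,0,0,0],
    [0.011,-0.0006,-0.0027,0,0,0],
    [0.011,-0.0006,-0.0026,0,0,0],
    [0,0,-0.003,0,0,0],
    [0,0,-0.003,0,0,0],
    [0,0,-0.0025,0,0,0],
    [0,0,0,0,0,0],
  ],
)

```text
time: 21.42
position: [0.552, 0.2331, 0.4221]
tool_rot: [0.028, 1.0, -0.0, -0.0]
ft_force: [0.0, 0.7, -0.4]
grip_width: 0.0365
grip_force: 15.0
```

step_arm(
  rows=[
    [0,0,-0.001,0,0,0],
    [0,0,-0.001,0,0,0],
    [0,0,0,0,0,0],
  ],
)

```text
time: 21.8
position: [0.5523, 0.2331, 0.4204]
tool_rot: [0.028, 1.0, 0.0, -0.0]
ft_force: [-0.4, 0.1, -1.4]
grip_width: 0.0366
grip_force: 15.0
```

step_arm(
  rows=[
    [0,0,-0.001,0,0,0],
    [0,0,0,0,0,0],
  ],
)

```text
time: 22.05
position: [0.5524, 0.2331, 0.4198]
tool_rot: [0.028, 1.0, 0.0, 0.0]
ft_force: [-0.5, 0.7, 1.4]
grip_width: 0.0365
grip_force: 15.0
```

step_arm(
  rows=[
    [0,0,0.0004,0,0,0],
    [0,0,0,0,0,0],
    [0,0,0,0,0,0],
    [0,0,0,0,0,0],
    [0,0,0,0,0,0],
  ],
  jaw=0.075,
)

```text
time: 22.68
position: [0.5523, 0.2331, 0.4197]
tool_rot: [0.028, 1.0, -0.0, -0.0]
ft_force: [0.0, 0.6, 1.0]
grip_width: 0.0733
grip_force: 0.0
```

step_arm(
  rows=[
    [0,0,0.02,0,0,0],
    [0,0,0.04,0,0,0],
    [-0.005,-0.02,0.05,0,0,0],
    [-0.015,-0.055,0,0,0,-0.5],
    [-0.015,-0.06,0,0,0,-0.5],
    [-0.015,-0.06,0,0,0,-0.5],
    [-0.015,-0.06,0,0,0,-0.5],
    [-0.015,-0.06,0,0,0,-0.5],
    [-0.012,-0.06,0,0,0,-0.6],
    [0,-0.06,0,0,0,0],
    [0,-0.055,0,0,0,0],
    [0,0,0,0,0,0],
  ],
  jaw=0.087,
)

```text
time: 24.18
position: [0.4601, -0.2607, 0.5295]
tool_rot: [0.057, 0.998, -0.001, 0.0]
ft_force: [-0.6, 1.0, -0.4]
grip_width: 0.0869
grip_force: 0.0
```

```bash
python3 - <<'E'
from h import *
st();o=[]
for n in ['side','top','wrist']:
    c=cam(n);W=cloud(c);im=c['pixels'];print(n)
    if n!='wrist':
        r=(slice(120,220),slice(230,330)) if n=='side' else (slice(90,190),slice(150,250))
        o.append(cv2.resize(im[r],(400,400),interpolation=cv2.INTER_CUBIC))
    for nm,x0,y0 in [('s1',.592,.231),('s2',.552,.233),('large',.551,.01)]:
      k=(abs(W[...,0]-x0)<.016)&(abs(W[...,1]-y0)<.03)&(W[...,2]>.18)&(W[...,2]<.262)
      if k.any(): print(nm,k.sum(),np.round(np.percentile(W[k],[3,50,97],0),4).tolist())
    rod(W,-.26,np.arange(.45,.60,.02))
cv2.imwrite('pics/p2.png',np.hstack(o))
E
```

```text
t 24.18 p [ 0.4601 -0.2607  0.5295] y [ 0.1147  0.9934 -0.0013] z [ 3.0e-04 -1.3e-03 -1.0e+00] F [-0.55  0.98 -0.38] w 0.0869
side
s1 2 [[0.5845, 0.2451, 0.1818], [0.5849, 0.2459, 0.1851], [0.5854, 0.2467, 0.1883]]
s2 49 [[0.5424, 0.2145, 0.1823], [0.5475, 0.2254, 0.206], [0.5576, 0.2491, 0.2279]]
0.46 10 ymed -0.2697 y5-95 [-0.2739 -0.2654] ztop 0.2853 xmin 0.4612
0.48 13 ymed -0.2686 y5-95 [-0.2717 -0.2629] ztop 0.2790 xmin 0.4716
0.5 12 ymed -0.2658 y5-95 [-0.2681 -0.2624] ztop 0.2785 xmin 0.4931
0.52 13 ymed -0.2650 y5-95 [-0.2686 -0.2604] ztop 0.2786 xmin 0.5106
0.54 13 ymed -0.2609 y5-95 [-0.2637 -0.2588] ztop 0.2766 xmin 0.5309
0.56 13 ymed -0.2593 y5-95 [-0.2617 -0.2555] ztop 0.2752 xmin 0.5522
0.58 24 ymed -0.2569 y5-95 [-0.2618 -0.2439] ztop 0.2766 xmin 0.5706
0.6 80 ymed -0.2625 y5-95 [-0.2699 -0.2417] ztop 0.2889 xmin 0.5901
top
s1 95 [[0.5876, 0.2167, 0.1837], [0.5917, 0.2294, 0.2292], [0.6006, 0.25, 0.2613]]
s2 74 [[0.5473, 0.2186, 0.1816], [0.5506, 0.2326, 0.2196], [0.5598, 0.2521, 0.2594]]
large 96 [[0.5469, -0.0126, 0.1844], [0.5494, 0.0053, 0.2442], [0.5589, 0.0323,
[... 163 characters left out ...]
588 y5-95 [-0.2621 -0.2558] ztop 0.2802 xmin 0.5324
0.56 19 ymed -0.2564 y5-95 [-0.2618 -0.2541] ztop 0.2782 xmin 0.5506
0.58 21 ymed -0.2541 y5-95 [-0.2597 -0.2445] ztop 0.2765 xmin 0.5716
0.6 100 ymed -0.2490 y5-95 [-0.266  -0.2381] ztop 0.2930 xmin 0.5900
wrist
large 59 [[0.5471, 0.0026, 0.1801], [0.5481, 0.018, 0.1828], [0.5491, 0.0315, 0.1863]]
0.46 120 ymed -0.2669 y5-95 [-0.2706 -0.2641] ztop 0.2891 xmin 0.4632
0.48 223 ymed -0.2654 y5-95 [-0.2694 -0.2621] ztop 0.2819 xmin 0.4701
0.5 154 ymed -0.2638 y5-95 [-0.2678 -0.2604] ztop 0.2809 xmin 0.4901
0.54 184 ymed -0.2589 y5-95 [-0.2627 -0.2554] ztop 0.2783 xmin 0.5307
0.56 103 ymed -0.2568 y5-95 [-0.2609 -0.2533] ztop 0.2772 xmin 0.5501
```

View pics/p2.png

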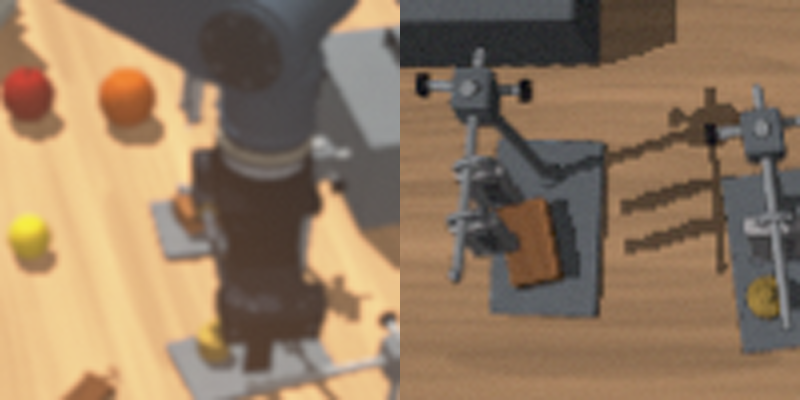

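Both small meters hang on the spare hook at (485,165) and (470,220), and the large one is still at the back of the full hook. Now I'll feel the test hook.

step_arm(
  rows=[
    [0.02,-0.0016,0,0,0,0],
    [0.02,-0.0017,0,0,0,0],
    [0,0,0,0,0,0],
    [0,0,0,0,0,0],
    [0,0,0,0,0,0],
    [0,0,-0.03,0,0,0],
    [0,0,-0.0265,0,0,0],
    [0,0,0,0,0,0],
  ],
  jaw=0,
)

```text
time: 25.32
position: [0.4994, -0.2598, 0.4715]
tool_rot: [0.055, 0.998, 0.002, -0.002]
ft_force: [0.6, -0.3, 0.2]
grip_width: 0.0152
grip_force: 0.0
```

step_arm(
  rows=[
    [0,0,-0.003,0,0,0],
    [0,0,-0.002,0,0,0],
    [0,0,-0.001,0,0,0],
    [0,0,0,0,0,0],
  ],
)

```text
time: 25.82
position: [0.5004, -0.2602, 0.4676]
tool_rot: [0.055, 0.998, -0.0, 0.0]
ft_force: [0.2, 0.3, 0.4]
grip_width: 0.0004
grip_force: 0.0
```

step_arm(
  rows=[
    [0,0,-0.001,0,0,0],
    [0,0,-0.001,0,0,0],
    [0,0,0,0,0,0],
  ],
)

```text
time: 26.2
position: [0.5003, -0.2602, 0.4651]
tool_rot: [0.055, 0.998, 0.0, -0.0]
ft_force: [0.0, 0.1, -0.9]
grip_width: 0.0006
grip_force: 0.0
```

step_arm(
  rows=[
    [0,-0.0035,0,0,0,0],
    [0,0,-0.001,0,0,0],
    [0,0,0,0,0,0],
  ],
)

```text
time: 26.58
position: [0.5003, -0.2638, 0.4641]
tool_rot: [0.055, 0.998, 0.0, -0.0]
ft_force: [0.8, 0.7, -0.6]
grip_width: 0.0004
grip_force: 0.0
```

step_arm(
  rows=[
    [0,0,-0.001,0,0,0],
    [0,0,0,0,0,0],
  ],
)

```text
time: 26.82
position: [0.5003, -0.2637, 0.4633]
tool_rot: [0.055, 0.998, -0.0, 0.0]
ft_force: [-0.8, 0.4, -0.0]
grip_width: 0.0008
grip_force: 0.2
```

step_arm(
  rows=[
    [0,0,-0.0005,0,0,0],
    [0,0,0,0,0,0],
  ],
)

```text
time: 27.08
position: [0.5003, -0.2637, 0.4631]
tool_rot: [0.055, 0.998, -0.0, 0.0]
ft_force: [-0.3, 0.0, 2.7]
grip_width: 0.0006
grip_force: 1.2
```

step_arm(
  rows=[
    [0,0,-0.0005,0,0,0],
    [0,0,0,0,0,0],
  ],
)

```text
time: 27.32
position: [0.5003, -0.2637, 0.4629]
tool_rot: [0.055, 0.998, -0.0, 0.0]
ft_force: [-2.0, 0.2, 4.6]
grip_width: 0.0005
grip_force: 2.4
```

step_arm(
  rows=[
    [0,0,0.03,0,0,0],
    [0,0.02,0.04,0,0,0],
    [0.01,0.05,0,0,0,0],
    [0.01,0.05,0,0,0,0],
    [0.01,0.05,0,0,0,0],
    [0.01,0.05,0,0,0,0],
    [0.012,0.054,0,0,0,0],
    [0,0,0,0,0,0],
    [0,0,0,0,0,0],
    [0,0,0,0,0,0],
  ],
  jaw=0.087,
)

```text
time: 28.58
position: [0.5523, 0.0091, 0.532]
tool_rot: [0.056, 0.998, -0.0, -0.0]
ft_force: [0.3, 0.1, 0.4]
grip_width: 0.0856
grip_force: 0.0
```

```bash
python3 - <<'E'
from h import *
st()
c=cam('wrist');W=cloud(c)
rod(W,.01,np.arange(.52,.6,.01),.02)
k=(abs(W[...,0]-.552)<.02)&(abs(W[...,1]-.01)<.04)&(W[...,2]>.235)&(W[...,2]<.254)
print(k.sum(),np.round(np.percentile(W[k],[2,50,98],0),4).tolist())
E
```

```text
t 28.57 p [0.5523 0.0091 0.532 ] y [ 1.112e-01  9.938e-01 -3.000e-04] z [-5.e-04 -3.e-04 -1.e+00] F [0.27 0.11 0.38] w 0.0856
0.53 268 ymed 0.0079 y5-95 [0.0039 0.0115] ztop 0.2745 xmin 0.5201
0.54 265 ymed 0.0091 y5-95 [0.0052 0.0128] ztop 0.2746 xmin 0.5300
0.55 515 ymed 0.0103 y5-95 [-0.0032  0.0237] ztop 0.2778 xmin 0.5400
0.56 503 ymed 0.0115 y5-95 [-0.0032  0.0237] ztop 0.2779 xmin 0.5502
0.57 237 ymed 0.0128 y5-95 [0.009  0.0165] ztop 0.2746 xmin 0.5600
0.58 231 ymed 0.0140 y5-95 [0.0102 0.0178] ztop 0.2744 xmin 0.5700
0.59 321 ymed 0.0170 y5-95 [0.0117 0.028 ] ztop 0.2746 xmin 0.5800
0.6 356 ymed 0.0179 y5-95 [0.0053 0.0288] ztop 0.2746 xmin 0.5901
699 [[0.5478, -0.0125, 0.2357], [0.5523, 0.0148, 0.2486], [0.5616, 0.0332, 0.253]]
```

step_arm(
  rows=[
    [0,0.0017,-0.02,0,0,0],
    [0,0,-0.03,0,0,0],
    [0,0,-0.04,0,0,0],
    [0,0,-0.03,0,0,0],
    [0,0,-0.0095,0,0,0],
    [0,0,0,0,0,0],
  ],
)

```text
time: 29.38
position: [0.5525, 0.0112, 0.4027]
tool_rot: [0.055, 0.998, 0.0, -0.0]
ft_force: [-0.1, -0.1, 0.1]
grip_width: 0.087
grip_force: 0.0
```

step_arm(
  rows=[
    [0,0,0,0,0,0],
    [0,0,0,0,0,0],
    [0,0,0,0,0,0],
    [0,0,0,0,0,0],
    [0,0,0,0,0,0],
    [0,0,0,0,0,0],
  ],
  jaw=0.03,
  squeeze=20,
)

```text
time: 30.12
position: [0.5524, 0.0122, 0.4029]
tool_rot: [0.055, 0.998, 0.0, 0.0]
ft_force: [-0.3, 1.7, 0.8]
grip_width: 0.0486
grip_force: 19.9
```

step_arm(
  rows=[
    [0,0,0.004,0,0,0],
    [0,0,0.004,0,0,0],
    [0,0,0.003,0,0,0],
    [0,0,0,0,0,0],
  ],
)

```text
time: 30.62
position: [0.5524, 0.0119, 0.414]
tool_rot: [0.055, 0.998, -0.0, 0.0]
ft_force: [-0.3, 0.4, -2.6]
grip_width: 0.049
grip_force: 20.0
```

step_arm(
  rows=[
    [-0.013,-0.0017,0,0,0,0],
    [-0.013,-0.0016,0,0,0,0],
    [-0.013,-0.0016,0,0,0,0],
    [-0.013,-0.0016,0,0,0,0],
    [-0.013,-0.0016,0,0,0,0],
    [-0.013,-0.0016,0,0,0,0],
    [-0.013,-0.0016,0,0,0,0],
    [-0.013,-0.0016,0,0,0,0],
    [-0.025,-0.002,0,0,0,0],
    [0,0,0,0,0,0],
  ],
)

```text
time: 31.88
position: [0.4215, -0.0027, 0.4136]
tool_rot: [0.055, 0.998, 0.0, -0.001]
ft_force: [0.8, -0.3, -2.0]
grip_width: 0.0485
grip_force: 20.0
```

step_arm(
  rows=[
    [0,-0.02,0.0086,0,0,0],
    [0,-0.04,0,0,0,0],
    [0,-0.05,0,0,0,0],
    [0,-0.05,0,0,0,0],
    [0.004,-0.05,0,0,0,0],
    [0.004,-0.04,0,0,0,0],
    [0,-0.019,0,0,0,0],
    [0,0,0,0,0,0],
    [0,0,0,0,0,0],
  ],
)

```text
time: 33.0
position: [0.4311, -0.2705, 0.422]
tool_rot: [0.054, 0.999, 0.001, -0.001]
ft_force: [-0.4, -0.2, -1.8]
grip_width: 0.0491
grip_force: 20.0
```

```bash
python3 - <<'E'
from h import *
st()
E
```

```text
t 33.0 p [ 0.4311 -0.2705  0.422 ] y [0.1086 0.9941 0.0018] z [-0.001   0.0019 -1.    ] F [-0.39 -0.16 -1.76] w 0.0491
```

step_arm(
  rows=[
    [0.01,0.0008,0,0,0,0],
    [0.01,0.001,0,0,0,0],
    [0.007,0.0008,0,0,0,0],
    [0.005,0.0006,0,0,0,0],
    [0,0,0,0,0,0],
  ],
)

```text
time: 33.62
position: [0.4637, -0.2686, 0.4223]
tool_rot: [0.054, 0.999, -0.0, -0.0]
ft_force: [0.3, 0.9, -1.8]
grip_width: 0.0485
grip_force: 20.0
```

step_arm(
  rows=[
    [0.005,0.0006,0,0,0,0],
    [0.005,0.0006,0,0,0,0],
    [0.005,0.0006,0,0,0,0],
    [0,0,0,0,0,0],
  ],
)

```text
time: 34.12
position: [0.4787, -0.2669, 0.4224]
tool_rot: [0.055, 0.999, -0.0, 0.0]
ft_force: [0.7, -0.4, -2.0]
grip_width: 0.0483
grip_force: 20.0
```

step_arm(
  rows=[
    [0.012,0.0014,-0.0011,0,0,0],
    [0.012,0.0014,-0.0011,0,0,0],
    [0.012,0.0014,-0.0011,0,0,0],
    [0.012,0.0014,-0.0011,0,0,0],
    [0.012,0.0014,-0.0011,0,0,0],
    [0.01,0.0011,-0.001,0,0,0],
    [0,0,0,0,0,0],
  ],
)

```text
time: 35.0
position: [0.549, -0.2587, 0.4156]
tool_rot: [0.054, 0.999, -0.0, 0.0]
ft_force: [0.3, 0.1, -2.3]
grip_width: 0.0488
grip_force: 20.0
```

step_arm(
  rows=[
    [0,0,-0.003,0,0,0],
    [0,0,-0.003,0,0,0],
    [0,0,-0.0015,0,0,0],
    [0,0,0,0,0,0],
  ],
)

```text
time: 35.5
position: [0.5481, -0.2589, 0.4082]
tool_rot: [0.055, 0.998, 0.0, -0.0]
ft_force: [0.1, 0.7, -1.6]
grip_width: 0.0489
grip_force: 20.0
```

step_arm(
  rows=[
    [0,0,-0.001,0,0,0],
    [0,0,0,0,0,0],
  ],
)

```text
time: 35.75
position: [0.5483, -0.2588, 0.4074]
tool_rot: [0.055, 0.998, 0.0, -0.0]
ft_force: [-0.6, -0.6, -3.6]
grip_width: 0.0488
grip_force: 20.0
```

step_arm(
  rows=[
    [0,0,-0.001,0,0,0],
    [0,0,0,0,0,0],
  ],
)

```text
time: 36.0
position: [0.5484, -0.2588, 0.4065]
tool_rot: [0.055, 0.998, -0.0, 0.0]
ft_force: [-0.3, 0.2, -2.3]
grip_width: 0.0483
grip_force: 20.0
```

step_arm(
  rows=[
    [0,0,-0.0005,0,0,0],
    [0,0,0,0,0,0],
  ],
)

```text
time: 36.25
position: [0.5484, -0.2589, 0.4062]
tool_rot: [0.055, 0.998, -0.0, 0.0]
ft_force: [-0.8, 0.5, 1.0]
grip_width: 0.0488
grip_force: 20.0
```

Bearing. Release, rise, and check.

step_arm(
  rows=[
    [0,0,0,0,0,0],
    [0,0,0,0,0,0],
    [0,0,0,0,0,0],
    [0,0,0,0,0,0],
    [0,0,0,0,0,0],
  ],
  jaw=0.087,
)

```text
time: 36.88
position: [0.5483, -0.2588, 0.4058]
tool_rot: [0.055, 0.998, -0.0, -0.0]
ft_force: [-0.2, -0.5, 0.1]
grip_width: 0.085
grip_force: 0.0
```

step_arm(
  rows=[
    [0,0,0.015,0,0,0],
    [0,0,0.03,0,0,0],
    [0,0,0.05,0,0,0],
    [0,0,0.05,0,0,0],
    [-0.06,0,0.03,0,0,0],
    [-0.06,0.03,0,0,0,0],
    [-0.03,0.06,0,0,0,0],
    [0,0.05,0,0,0,0],
    [0,0,0,0,0,0],
    [0,0,0,0,0,0],
  ],
)

```text
time: 38.12
position: [0.4087, -0.1251, 0.5798]
tool_rot: [0.054, 0.999, -0.001, 0.001]
ft_force: [0.4, 0.0, 0.7]
grip_width: 0.0869
grip_force: 0.0
```

```bash
python3 - <<'E'
from h import *
st();o=[]
for n in ['side','top']:
    c=cam(n);W=cloud(c);im=c['pixels'];print(n)
    o.append(cv2.resize(im[110:310,210:370] if n=='side' else im[90:230,130:370],(400,500) if n=='side' else (400,500) if 0 else (400,500),interpolation=cv2.INTER_CUBIC))
    for nm,x0,y0 in [('s1',.592,.231),('s2',.552,.233),('large',.548,-.259)]:
      k=(abs(W[...,0]-x0)<.016)&(abs(W[...,1]-y0)<.03)&(W[...,2]>.13)&(W[...,2]<.262)
      if k.any(): print(nm,k.sum(),np.round(np.percentile(W[k],[3,50,97],0),4).tolist())
cv2.imwrite('pics/p3.png',np.hstack(o))
E
```

```text
t 38.12 p [ 0.4087 -0.1251  0.5798] y [ 0.1088  0.9941 -0.0017] z [ 0.0019 -0.0019 -1.    ] F [0.44 0.01 0.65] w 0.0869
side
s1 114 [[0.5824, 0.214, 0.1645], [0.5889, 0.2259, 0.2107], [0.5997, 0.2477, 0.2579]]
s2 58 [[0.5461, 0.2137, 0.1766], [0.551, 0.221, 0.2214], [0.5605, 0.2348, 0.2555]]
large 239 [[0.5406, -0.2844, 0.1334], [0.5436, -0.2709, 0.2], [0.5555, -0.2385, 0.2523]]
top
s1 118 [[0.5871, 0.2166, 0.168], [0.5914, 0.2304, 0.2178], [0.6006, 0.2512, 0.2604]]
s2 91 [[0.5459, 0.2187, 0.174], [0.55, 0.2316, 0.216], [0.5601, 0.2534, 0.2588]]
large 165 [[0.5425, -0.2808, 0.1358], [0.5448, -0.2493, 0.215], [0.5556, -0.233, 0.2567]]
```

View pics/p3.png

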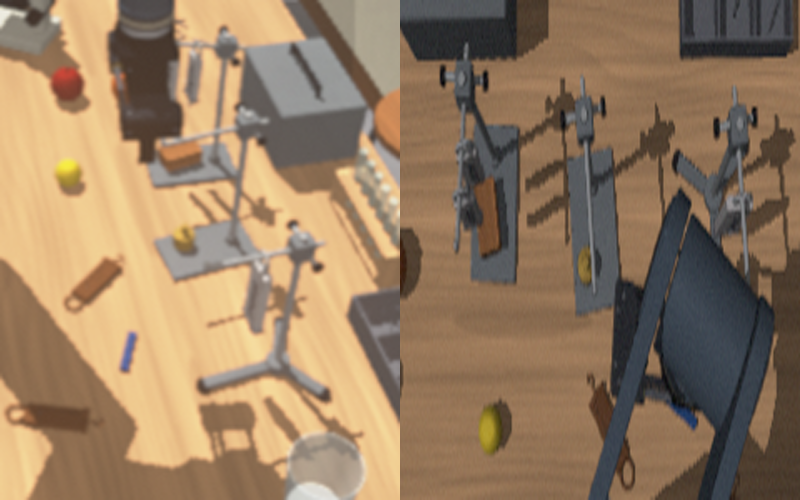

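The large meter hangs on the three-legged stand (left panel (260,290)), both small ones are on the spare hook ((465,150) and (460,200) on the right), and the full hook is empty.

```bash
python3 -c "
from rig import hand_in
print(hand_in())"
```

```text
the job is handed in; nothing more can be done
None
```

Both small meters now hang on the spare hook and the large one on the three-legged stand's hook, all released. The job was handed in at about 38 s of the 72 s allowed; no verdict came back, and the highest force I read at any touch or hang was about 5 N.

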